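Stand the tipped bottle up and set its cap to vent

TASK

One of the square bottles in the aluminium lane has tipped over: stand it upright again in the lane between the two standing bottles. Then screw its cap down until it bottoms out, back it off a quarter turn so that the bottle can breathe, and finish there still holding the cap in the gripper, with the bottle standing on the lane floor. Keep the other bottles standing where they are and leave the rest of the bench alone.

Things in the scene. Friction and masses are not known exactly. Their poses are not given: they have to be found in the camera images.
- lane: Aluminium channel fixed to the bench, 65 mm wide (its x), 460 mm long (its y), z up; origin: centre of its underside, at bench height. Its floor is 6 mm thick; two rails, inner faces 24.5 mm either side of the centre line, 8 mm thick, and the end stops reach 14 mm above the bench. Square bottles stand in it in a row; the rails let them turn only about 7 degrees either way.
- flask_mid (a point): Tipped bottle: white, square, 220 g, body 44 x 44 x 60 mm; this point is the body's centre, 30 mm above its underside; z points to the cap. It lies in the lane, cap towards lane +y, axis 28 mm above the bench. An 8 mm neck, then the cap, follow the body. Centre of gravity about 31 mm above the underside: released with its lower edge on the floor and leaning under 25 degrees, it rocks upright.
- cap_shell: Grey ribbed screw cap of the tipped bottle, already started on its thread: round, 30 mm across, 28 mm tall; origin: its centre, on the bottle's axis, 52 mm beyond the centre of the bottle's body; z along the axis away from the bottle. A radial ridge on its top lies along its x axis.
- cap (a joint): How far the cap is unscrewed from bottomed out, rad: 0 = bottomed out (hard stop; the cap's ridge is over the small tick on the bottle's shoulder), growing anticlockwise seen from above the cap; starts at 2.0 to 3.2, turns up to 4.4. A quarter turn is 1.57. It turns easily (about 0.012 N m) and stays at the same height on the bottle.
- stander_a: Standing square bottle like the tipped one (44 x 44 mm, 96 mm tall with its cap) in the lane, on the underside's side of the tipped bottle (lane -y); origin: centre of its underside. Leave it standing.
- stander_b: Same, in the lane on the cap's side of the tipped bottle (lane +y). Leave it standing.
- specimen: flat steel specimen plate, 50 x 110 x 6 mm, lying behind the lane; leave alone. Origin: centre of its underside.
- knurled_nut: small steel knurled nut, 22 mm across, 20 mm tall, in front of the lane; leave alone. Origin: centre of its underside.
- tin: round aluminium tin, 52 mm across, 50 mm tall, in front of the lane; leave alone. Origin: centre of its underside.
- driver: screwdriver, 150 mm long, lying behind the lane; leave alone. Origin: the middle of the tool.
- bit_tray: open grey plastic tray, 70 x 100 x 25 mm, in front of the lane; leave alone. Origin: centre of its underside.
There are look-alikes about, which are no part of the job. What is shaped like the part that bears flask_mid but orange, purple or turquoise is not meant.

How it is judged (in metres and radians):
On the way, in this order (a step that is already met when the one before it is completed fails the run):
1. the tipped bottle stands upright on the lane floor, between the rails and between the two standing bottles (angle between flask_mid's own z axis and vertical below 0.1 rad and x of flask_mid in the frame of lane between -0.008 and 0.008 m and y of flask_mid in the frame of lane between -0.16 and 0.16 m and z of flask_mid in the frame of lane between 0.031 and 0.04 m), for 0.3 s.
2. the cap is screwed down to its stop with the bottle standing (value of joint cap below 0.1 rad and angle between flask_mid's own z axis and vertical below 0.15 rad), for 0.1 s.
At the end, for the whole second after the job is handed in: The bottle stands upright (within 0.1 rad) on the lane floor (within 4 mm in height) between the rails and between its neighbours, the cap stands a quarter turn (within 20 degrees) back from its stop, and the fingers still hold the cap (over 2 N) (all of step 1 and value of joint cap between 1.22 and 1.92 rad and contact force between the fingers and cap_shell above 2 N); the arm keeps its last pose, push and grip.
It fails at once if a standing bottle is knocked over or pushed more than 30 mm (angle between any of stander_a, stander_b's own z axis and vertical above 0.35 rad or distance of any of stander_a, stander_b from where it was at the start of the episode above 0.03 m).
It fails at once if another thing on the bench is pushed more than 30 mm (distance of any of specimen, knurled_nut, tin, driver, bit_tray from where it was at the start of the episode above 0.03 m).
It also fails if it takes over 58 s, if anything falls off the work surface, if the arm or the gripper's body presses on something with over 40 N, if the wrist force passes 120 N, or if a joint passes its speed limit or range.

ROBOT

A 7-joint arm with a two-finger parallel gripper is mounted at the origin on the work surface. World frame = base frame: x ahead of the robot, y to its left, z up, the work surface at z = 0. Lengths are in mm, angles in degrees, forces in N, time in s.
With the tool pointing down it reaches from about 425 to 875 mm from the base axis. Payload 4.7 kg.
Tool frame: the origin (TCP) lies where the fingers leave the gripper's body, on its centre line; the fingertips stand 73 mm ahead of it and the grasp point (between the pads) lies 54 mm ahead of it (robot.grip_point_offset is the z of the grasp point in the tool frame, in mm); z points along the fingers, x is the direction in which the jaws open and shut, and the axes are right-handed (so a half turn about z gives the same grasp; the last joint's range is limited). The gripper opens to 85 mm and grips with 20 to 120 N. Pads are 22 mm wide; open, the fingers measure 114 mm over their backs; the gripper's body (76 mm by 85 mm) begins 54 mm behind the grasp point. The pads swing forward as they close: fully open they stand 13 mm farther back than shut.
Start: joints at [74.949, 18.392, -4.016, 83.108, 1.295, 78.541, -3.26], TCP at [177.612, -625.277, 303.949] pointing down, gripper open.
Joint ranges: [-163.93, 163.93], [-17.29, 119.83], [-79.2, 71.16], [3.27, 140.29], [-89.18, 269.18], [5.43, 117.66], [-154.24, 154.24]. Speed limits (degrees/s): [147.25, 147.25, 180, 180, 180, 180, 180].

INTERFACE

Orientations are given as [roll, pitch, yaw] about the fixed x, y, z axes, in that order (R = Rz(yaw) Ry(pitch) Rx(roll)).
In Python, from station import robot gives the robot as it stands.
- The arm moves only by the tool servo_tool, never from a script. Its argument "increments" is one flat list of numbers, 7 for each row, row after row: the shift along the world's x, y, z in mm, then the turn, a rotation vector about the world's x, y, z in degrees, then the opening, from 0 (shut) to 1 (fully open). A call has 1 to 20 rows; each row is the pose to reach, as a shift and turn from the pose commanded when the call began; what a row does not reach only later rows make up. A row lasts 1/8 s, in which the tool goes at most 62.5 mm and 10.7 degrees, less where a joint would pass 70% of its speed; a pose out of reach is approached as far as the arm can. A call with a gripper value outside its range is refused whole. The fingers move at their own pace and stop on an object; "force" is the grip in N (left out, the last holds). Time passes only in rows, so rows that repeat a pose let the fingers close. It gives the time, the measured TCP pose, the force and the opening at its end, in the units of the state.
- robot.state(): the state, without advancing time (a new reading comes with each control period).
- robot.read_camera(name): name is "side" or "top" or "wrist"; returns a dict with "img" (480x640x3 uint8, blue, green, red), "mtx" (3x3 intrinsics, pixels), "R" (3x3) and "t" (3): a world point X has camera coordinates R X + t; the wrist camera has in their place "hand_eye" (4x4, takes a point from camera to tool coordinates, whose origin is the TCP and whose axes are the tool frame's). Camera axes: x right, y down, z forward; pixel columns grow to the right and rows downward; lengths in mm; the calibration is good to about 2 mm. The wrist camera is an equidistant fisheye: a pixel r from the principal point sees the ray r / f radians off the axis. A picture is of the moment at which its call begins: read the wrist's pose just before it. There is no depth.
- robot.close_job(): hands the job in, once; it reports no verdict.
Trained networks look in a picture, given as the dict that the camera call returned (one of the last four; its "shot" number tells which), for a name from the list of things; names that differ only in an ending like _2 or _b are one class to them, and where a whole thing is asked for, a point or a joint stands for the part that bears it (a point fixed in the world has none). Each returns a list of dicts, best first, with "p" (0 to 1); they miss things now and then, are a little off and sometimes report something else, mostly with a low value. They report only what shows in the picture. A call takes as long as a camera call. They do not tell look-alikes from the thing itself.
- robot.search_frame(picture, label): "point" ([x, y, z] in mm, in the coordinates of the camera as it stood for that picture, good to about 4 mm: the middle of the surface that is visible of it).
- robot.trace(picture, label): "mask" (480x640 bool, what is visible of it).
The state is a dict: "t": time; "joint_pos": joint angles; "joint_velocities": joint speeds; "tau": joint torques, N m; "tcp_pos": TCP position; "ee_rot": TCP orientation; "contact_force": force on the tool from outside, world axes, zero at the start; "wrist_torque": the same for the moment, N m; "finger_gap": finger opening in mm.
Only numpy, scipy, OpenCV 4.12 (cv2) and the standard library are available. Lean on these libraries where they do the work, as an engineer would, in place of code of your own. Each camera call takes 0.05 s, during which the arm holds its last target.

## Working session

There is one attempt and no reset: what is moved stays moved. The work goes in short steps, Python scripts to look and compute and a tool call to move; the robot and the scene stay as the last step left them, time stands still between calls to the robot, and variables do not carry over. Pictures are saved under pics/ and viewed, and the job is handed in when it is done.

Besides the shell and the picture viewer there is one more tool, called as name(argument=value, ...) on one line, values as JSON. servo_tool: Moves the arm, as the interface text tells. Its arguments: {"type":"object","properties":{"increments":{"type":"array","items":{"type":"number"}},"force":{"type":"number"}},"required":["increments"]}

```bash
mkdir -p pics; ls; python3 - <<'E'
from station import robot
import cv2,numpy as np,pickle
print(robot.state())
d={}
for n in ("side","top","wrist"):
    p=robot.read_camera(n); d[n]=p
    cv2.imwrite(f"pics/{n}0.png",p["img"])
    print(n,{k:v for k,v in p.items() if k!="img"})
    for l in ("flask_mid","cap_shell","lane","stander_a"):
        for r in robot.search_frame(p,l)[:4]:
            pt=np.array(r["point"])
            w = (np.array(p["R"]).T@(pt-np.array(p["t"]))) if n!="wrist" else pt
            print(n,l,round(r["p"],2),w.round(1))
pickle.dump(d,open("d0.pkl","wb"))
E
```

```text
pics
{'t': 0.0, 'joint_pos': array([74.94737932, 18.43984963, -4.01705884, 83.17277866,  1.29529358,
       78.54073321, -3.26069822]), 'joint_velocities': array([-0.0208101 ,  0.04404987,  0.02271092, -0.0212862 , -0.08110009,
        0.04422621, -0.08880474]), 'tau': array([-7.13862914e-05, -4.93577242e+01, -3.82334925e-01, -3.14334440e+01,
        1.28287525e-02,  1.15268273e-02, -9.62106895e-06]), 'tcp_pos': array([ 177.51044639, -624.89283285,  302.83322443]), 'ee_rot': array([ 1.79994557e+02,  1.08098125e-01, -7.41368720e+01]), 'contact_force': array([-0.41625544, -0.50944622,  0.64767618]), 'wrist_torque': array([-0.03324103,  0.02006798,  0.01063847]), 'finger_gap': 85.2319738567484}
side {'mtx': array([[479.10459419,   0.        , 311.43451331],
       [  0.        , 479.10459419, 237.37377745],
       [  0.        ,   0.        ,   1.        ]]), 'R': array([[ 0.98285098, -0.18367781, -0.01632237],
       [-0.14607654, -0.72150273, -0.67682749],
       [ 0.11254156,  0.66760488, -0.73596068]]), 't': array([-585.54675942,  106.35935443,  915.21107318]), 'shot': 1}
side flask
[... 1112 characters left out ...]
7   31.1]
top cap_shell 0.52 [ 567.7 -338.5   31.2]
top lane 0.63 [566.9  -8.6   6.2]
top stander_a 0.79 [ 611.5 -186.6   64.5]
top stander_a 0.69 [519.5 136.2  72.2]
wrist {'mtx': array([[371.64829954,   0.        , 320.94364765],
       [  0.        , 371.64829954, 236.08851133],
       [  0.        ,   0.        ,   1.        ]]), 'hand_eye': array([[ 9.99999034e-01, -1.21725985e-03, -6.70869858e-04,
         2.69552691e-01],
       [ 1.36365975e-03,  9.52596674e-01,  3.04233000e-01,
        -7.87292425e+01],
       [ 2.68737779e-04, -3.04233621e-01,  9.52597413e-01,
        -7.07814871e+01],
       [ 0.00000000e+00,  0.00000000e+00,  0.00000000e+00,
         1.00000000e+00]]), 'shot': 3}
```

View pics/side0.png

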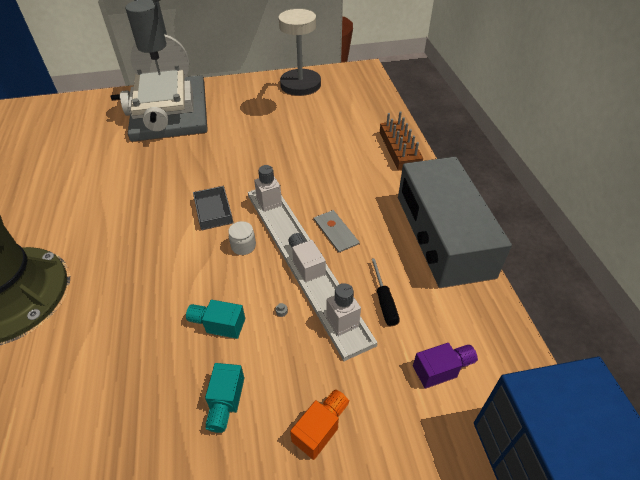

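View pics/top0.png

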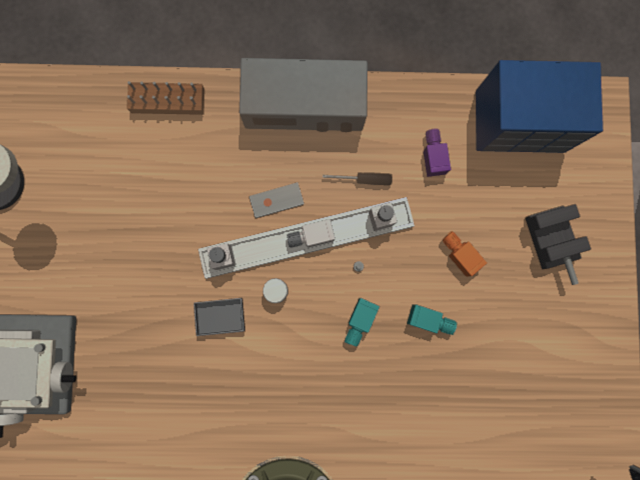

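The side view shows the white tipped bottle at about (308,262) with its grey cap at (297,241). The standers are at (345,305) and (267,185). In the top view the bottle is at (318,234) and its cap at (295,240). The orange, purple and turquoise bottles are look-alikes. Next I'll fit the lane and bottle poses.

```bash
cat > h.py <<'E'
import numpy as np,cv2
def proj(p,X):
    X=np.atleast_2d(X); c=X@np.array(p["R"]).T+np.array(p["t"]); u=c@np.array(p["mtx"]).T
    return u[:,:2]/u[:,2:]
def lane2w(lp,X):
    x,y,a=lp; c,s=np.cos(a),np.sin(a); X=np.atleast_2d(X)
    return np.c_[x+c*X[:,0]-s*X[:,1], y+s*X[:,0]+c*X[:,1], X[:,2]]
def box(lo,hi): return np.array([[a,b,c] for a in (lo[0],hi[0]) for b in (lo[1],hi[1]) for c in (lo[2],hi[2])],float)
def cyl(c,ax,r,h,n=24):
    t=np.linspace(0,2*np.pi,n,endpoint=False); o=[]
    for k in (-h/2,h/2):
        P=np.zeros((n,3)); i=[j for j in range(3) if j!=ax]
        P[:,i[0]]=r*np.cos(t);P[:,i[1]]=r*np.sin(t);P[:,ax]=k; o.append(P+c)
    return np.vstack(o)
def hullmask(p,W):
    m=np.zeros((480,640),np.uint8); h=cv2.convexHull(proj(p,W).astype(np.float32))
    cv2.fillConvexPoly(m,np.round(h*16).astype(np.int32),1,shift=4); return m>0
E
cat > fit.py <<'E'
from station import robot
from h import *
from scipy.optimize import minimize
P={n:robot.read_camera(n) for n in("top","side")}
def tr(n,l,near):
    best=None
    for r in robot.trace(P[n],l):
        ys,xs=np.nonzero(r["mask"]); c=np.array([xs.mean(),ys.mean()])
        d=np.hypot(*(c-near))
        if d<40 and (best is None or d<best[0]): best=(d,r["mask"],r["p"])
    print(n,l,None if best is None else (best[0].round(1),best[2],best[1].sum())); return None if best is None else best[1]
L={"top":tr("top","lane",(307,237)),"side":tr("side","lane",(308,265))}
F={"top":tr("top","flask_mid",(318,234)),"side":tr("side","flask_mid",(310,262))}
C={"top":tr("top","cap_shell",(295,240)),"side":tr("side","cap_shell",(297,241))}
# lane: min-area hull of mask edges vs model hull with lane (rails incl.), hulled after removing standers: use lines
def edgefit():
    best=None
    def cost(v):
        lp=(v[0],v[1],np.radians(v[2])); W=lane2w(lp,box((-32.5,-230,0),(32.5,230,14))); s=0
        for n in L:
            if L[n] is None: continue
            m=hullmask(P[n],W); valid=~OCC[n]
            s+=((m^L[n])&valid).sum()
        return s
    return cost
OCC={}
for n,pts in {"top":[(385,215),(217,258),(308,236)],"side":[(343,308),(267,185),(305,258)]}.items():
    o=np.zeros((480,640),np.uint8)
    for q in pts: cv2.circle(o,q,30,1,-1)
    OCC[n]=o>0
c=edgefit(); v=np.array([568,-30,15.])
for sc in (8,2,.7):
    r=minimize(c,v,method="Nelder-Mead",options=dict(initial_simplex=np.vstack([v]+[v+np.eye(3)[i]*sc for i in range(3)]))); v=r.x
print("lane",v.round(2),r.fun)
lp=(v[0],v[1],np.radians(v[2]))
def cb(q,src="both"):
    s=0; x,y=q
    for n in F:
        if src not in ("both",n): continue
        if F[n] is not None: s+=(hullmask(P[n],lane2w(lp,box((x-22,y-30,6),(x+22,y+30,50))))^F[n]).sum()
    return s
for src in ("both","top","side"):
    q=np.array([0,-20.])
    for sc in (10,2): 
        r=minimize(cb,q,args=(src,),method="Nelder-Mead",options=dict(initial_simplex=np.vstack([q,q+[sc/2,0],q+[0,sc]]))); q=r.x
    print("flask in lane",src,q.round(1),r.fun)
    print("world",lane2w(lp,[[q[0],q[1],28]]).round(1))
    if src=="both": Q=q
def draw(n,im,W,col): cv2.polylines(im,[np.round(cv2.convexHull(proj(P[n],W).astype(np.float32))*16*1).astype(np.int32)],True,col,1,shift=4)
for n in P:
    im=P[n]["img"].copy()
    draw(n,im,lane2w(lp,box((-32.5,-230,0),(32.5,230,14))),(0,0,255))
    draw(n,im,lane2w(lp,box((Q[0]-22,Q[1]-30,6),(Q[0]+22,Q[1]+30,50))),(0,255,0))
    draw(n,im,lane2w(lp,cyl(np.array([Q[0],Q[1]+52,28]),1,15,28)),(255,0,0))
    cv2.imwrite(f"pics/fit_{n}.png",cv2.resize(im[150:370,190:420],None,fx=3,fy=2.7))
E
python3 fit.py; python3 -c "
import cv2,numpy as np
a=cv2.imread('pics/fit_top.png');b=cv2.imread('pics/fit_side.png');c=np.hstack([a,b]);cv2.imwrite('pics/fit.png',cv2.resize(c,(800,600*594//1380*2 if 0 else 345)))"
```

```text
top lane (np.float64(3.1), 0.63, np.int64(4924))
side lane (np.float64(15.4), 0.8, np.int64(3423))
top flask_mid (np.float64(6.1), 0.88, np.int64(906))
side flask_mid (np.float64(5.7), 0.87, np.int64(1171))
top cap_shell (np.float64(1.2), 0.53, np.int64(201))
side cap_shell (np.float64(2.2), 0.65, np.int64(170))
lane [571.51 -31.04  15.03] 222.0
flask in lane both [  2. -24.] 507.0
world [[579.6 -53.7  28. ]]
flask in lane top [  1.6 -23.8] 291.0
world [[579.2 -53.6  28. ]]
flask in lane side [  0.8 -24.9] 210.0
world [[578.8 -54.9  28. ]]
```

View pics/fit_top.png

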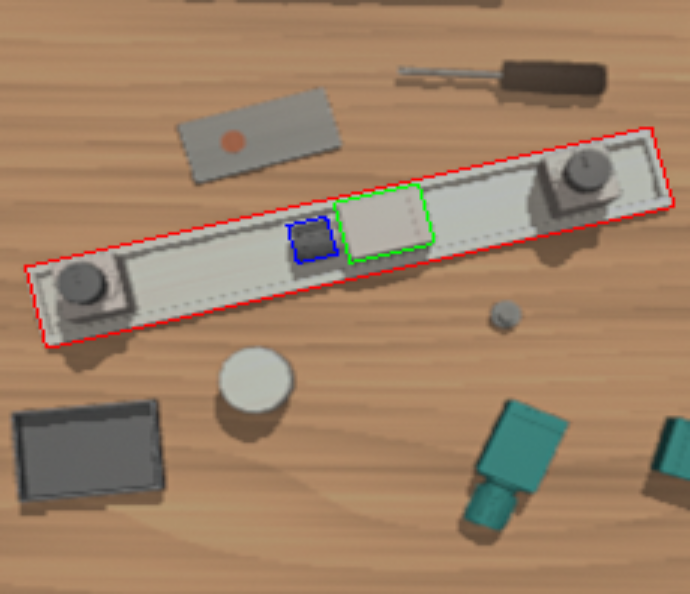

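View pics/fit_side.png

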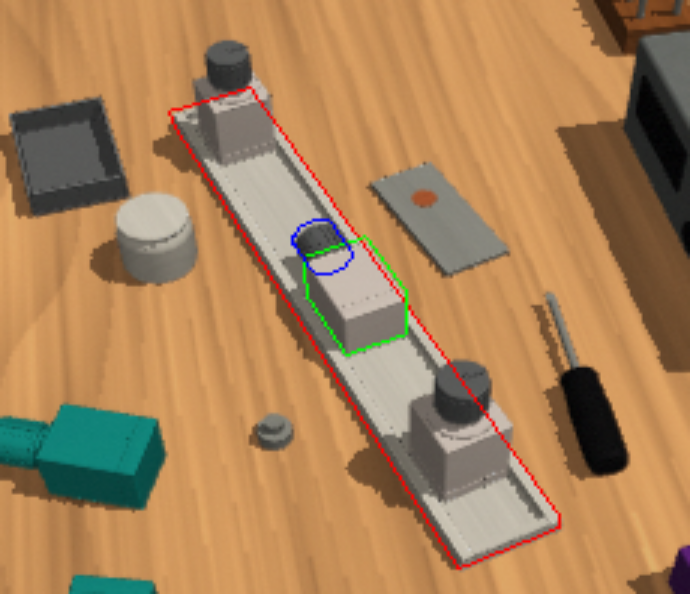

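```bash
cat > go.py <<'E'
# usage: go.py lx ly z theta yawoff  -> TCP goal from grasp point in lane frame ; prints increments
import sys,numpy as np
from scipy.spatial.transform import Rotation as R
from station import robot
LP=(571.5,-31.0,15.0)
def goal(g,th,yo=0,lp=LP):
    Rl=R.from_euler('z',lp[2],degrees=True)
    Rt=Rl*R.from_euler('x',th,degrees=True)*R.from_euler('z',yo,degrees=True)*R.from_euler('x',180,degrees=True)
    G=Rl.apply(g)+[lp[0],lp[1],0]
    return G-54*Rt.apply([0,0,1]),Rt
if __name__=="__main__":
    a=[float(v) for v in sys.argv[1:]]
    s=robot.state()
    p,Rt=goal(a[:3],a[3],a[4] if len(a)>4 else 0)
    R0=R.from_euler('xyz',s["ee_rot"],degrees=True)
    print("t",s["t"],"tcp",s["tcp_pos"].round(1),s["ee_rot"].round(1),"gap",s["finger_gap"].round(1),"F",s["contact_force"].round(1),"J",s["joint_pos"].round(0))
    print("goal",p.round(1),"shift",(p-s["tcp_pos"]).round(1),"rotvec",(Rt*R0.inv()).as_rotvec(degrees=True).round(1))
E
python3 go.py 0.5 -18 130 -25
```

```text
Traceback (most recent call last):
  File "go.py", line 16, in <module>
    print("t",s["t"],"tcp",s["tcp_pos"].round(1),s["ee_rot"].round(1),"gap",s["finger_gap"].round(1),"F",s["contact_force"].round(1),"J",s["joint_pos"].round(0))
                                                                            ^^^^^^^^^^^^^^^^^^^^^
AttributeError: 'float' object has no attribute 'round'
```

```bash
sed -i 's/s\["finger_gap"\].round(1)/round(s["finger_gap"],1)/' go.py; python3 go.py 0.5 -18 130 -25
```

```text
t 1.15 tcp [ 177.6 -625.3  304. ] [180.   -0.  -74.1] gap 85.5 F [0.6 0.1 0.2] J [75. 18. -4. 83.  1. 79. -3.]
goal [570.7 -26.2 178.9] shift [ 393.1  599.  -125. ] rotvec [-24.1  13.7  87.6]
```

servo_tool(increments=[100,150,-20,-6,3,22,0.75,200,300,-40,-12,7,44,0.75,300,450,-60,-18,10,66,0.75,393,599,-70,-24.1,13.7,87.6,0.75,393,599,-70,-24.1,13.7,87.6,0.75,393,599,-70,-24.1,13.7,87.6,0.75,393,599,-70,-24.1,13.7,87.6,0.75,393,599,-70,-24.1,13.7,87.6,0.75,393,599,-70,-24.1,13.7,87.6,0.75,393,599,-70,-24.1,13.7,87.6,0.75,393,599,-100,-24.1,13.7,87.6,0.75,393,599,-125,-24.1,13.7,87.6,0.75,393,599,-125,-24.1,13.7,87.6,0.75])

```text
t: 2.78
tcp_pos: [569.7, -22.9, 174.5]
ee_rot: [155.3, 0.4, 15.3]
contact_force: [0.1, -0.9, -0.3]
finger_gap: 63.9
```

```bash
python3 go.py 0.5 -18 37 -25; python3 - <<'E'
from station import robot
import cv2,pickle
s=robot.state()
w=robot.read_camera("wrist");c=robot.read_camera("side")
pickle.dump((s,w,c),open("w1.pkl","wb"))
import numpy as np
cv2.imwrite("pics/w1.png",w["img"]);cv2.imwrite("pics/s1.png",cv2.resize(c["img"][80:380,160:480],None,fx=2,fy=2))
E
```

```text
t 2.775 tcp [569.7 -22.9 174.5] [155.3   0.4  15.3] gap 63.9 F [ 0.1 -0.9 -0.3] J [ 27.  20. -46. 107.  42.  68. -21.]
goal [570.7 -26.2  85.9] shift [  1.1  -3.3 -88.6] rotvec [-0.2 -0.4 -0.3]
```

View pics/w1.png

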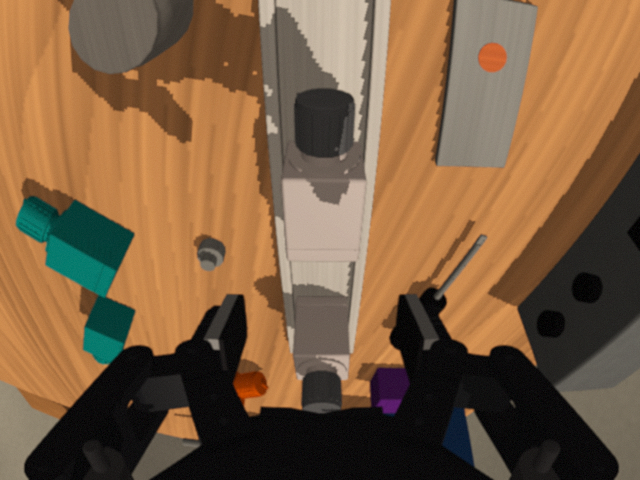

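View pics/s1.png

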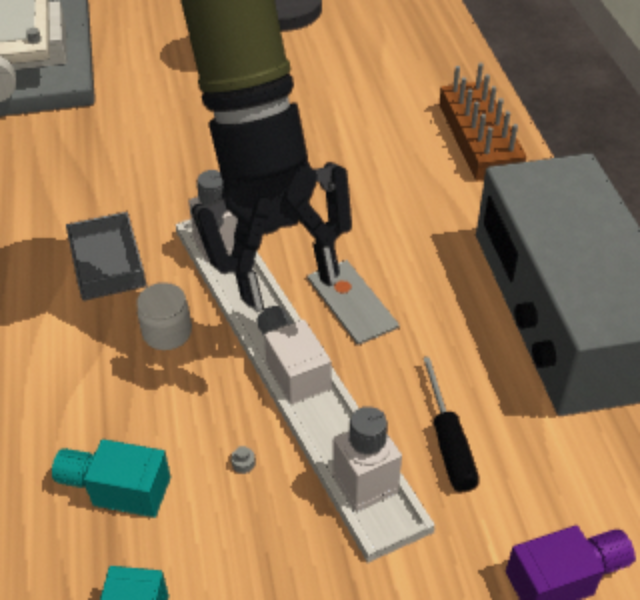

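In the wrist view the bottle body spans rows 172–260 around column 323, centred between the jaws. I'll check the model pose against this view.

```bash
cat >> h.py <<'E'
from scipy.spatial.transform import Rotation as Ro
def wproj(s,p,X):
    Rt=Ro.from_euler('xyz',s["ee_rot"],degrees=True).as_matrix(); X=np.atleast_2d(X)
    T=(X-np.array(s["tcp_pos"]))@Rt
    H=np.array(p["hand_eye"]); c=(T-H[:3,3])@H[:3,:3]
    rho=np.hypot(c[:,0],c[:,1]); th=np.arctan2(rho,c[:,2]); K=np.array(p["mtx"])
    return np.c_[K[0,2]+K[0,0]*th*c[:,0]/rho, K[1,2]+K[1,1]*th*c[:,1]/rho]
E
python3 - <<'E'
import pickle
from h import *
s,w,c=pickle.load(open("w1.pkl","rb"))
lp=(571.5,-31,np.radians(15)); im=w["img"].copy()
for y in (-24,):
  B=wproj(s,w,lane2w(lp,box((.5-22,y-30,6),(.5+22,y+30,50)))); print(B.round(0).tolist())
  cv2.polylines(im,[cv2.convexHull(B.astype(np.float32)).astype(int)],True,(0,255,0),1)
  C=wproj(s,w,lane2w(lp,cyl(np.array([.5,y+52,28]),1,15,28)));cv2.polylines(im,[cv2.convexHull(C.astype(np.float32)).astype(int)],True,(255,0,0),1)
for x in (-32.5,-24.5,24.5,32.5):
  L=wproj(s,w,lane2w(lp,np.array([[x,t,14] for t in np.linspace(-200,100,20)])));cv2.polylines(im,[L.astype(int)],False,(0,0,255),1)
cv2.imwrite("pics/w1b.png",cv2.resize(im[0:420,160:500],None,fx=1.4,fy=1.4))
E
```

```text
[[290.0, 214.0], [285.0, 259.0], [285.0, 136.0], [278.0, 176.0], [353.0, 214.0], [357.0, 260.0], [359.0, 137.0], [365.0, 177.0]]
```

View pics/w1b.png

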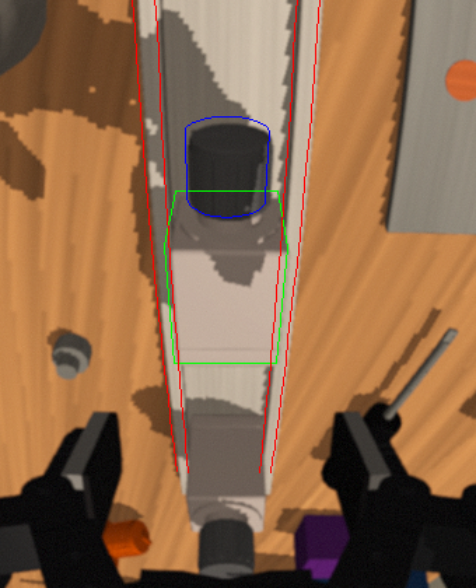

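```bash
python3 go.py 1 -18 37 -25
```

```text
t 2.875 tcp [570.4 -26.6 178.7] [1.55e+02 1.00e-01 1.50e+01] gap 64.4 F [-0.3  0.7 -0.3] J [ 28.  19. -46. 107.  42.  68. -21.]
goal [571.2 -26.1  85.9] shift [  0.8   0.5 -92.7] rotvec [ 0.1 -0.1 -0. ]
```

servo_tool(increments=[0.5,0.5,-40,0,0,0,0.75,0.5,0.5,-75,0,0,0,0.75,0.5,0.5,-93,0,0,0,0.75,0.5,0.5,-93,0,0,0,0.75,0.5,0.5,-93,0,0,0,0.75,0.5,0.5,-93,0,0,0,0.3,0.5,0.5,-93,0,0,0,0.3,0.5,0.5,-93,0,0,0,0.3,0.5,0.5,-93,0,0,0,0.3,0.5,0.5,-93,0,0,0,0.3], force=40)

```text
t: 4.12
tcp_pos: [571.9, -25.6, 87.6]
ee_rot: [154.9, -0.1, 15.0]
contact_force: [-1.4, 1.2, 7.3]
finger_gap: 43.8
```

```bash
python3 go.py 1 -18 37 -25; python3 - <<'E'
from station import robot
import cv2
c=robot.read_camera("side");cv2.imwrite("pics/s2.png",cv2.resize(c["img"][80:380,160:480],None,fx=2,fy=2))
E
```

```text
t 4.125 tcp [571.9 -25.6  87.6] [ 1.549e+02 -1.000e-01  1.500e+01] gap 43.8 F [-1.4  1.2  7.3] J [ 24.  27. -42. 110.  51.  62. -30.]
goal [571.2 -26.1  85.9] shift [-0.7 -0.5 -1.6] rotvec [ 0.1  0.1 -0. ]
```

View pics/s2.png

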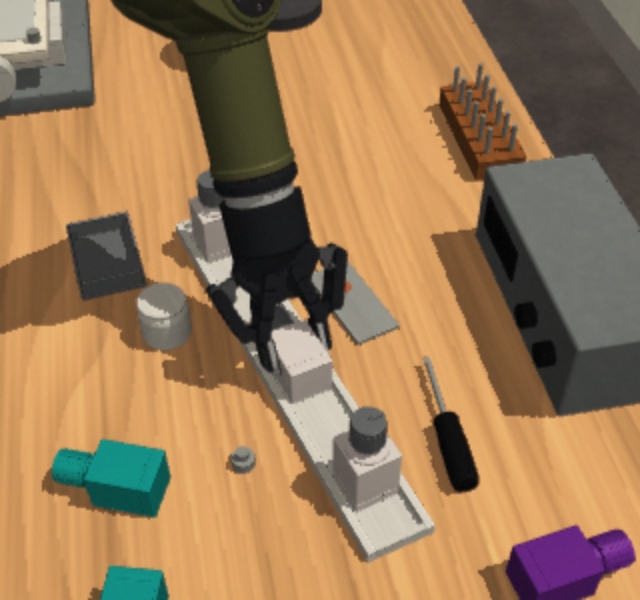

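```bash
python3 go.py 1 15 105 13;python3 go.py 1 15 105 52
```

```text
t 4.175 tcp [571.9 -25.6  87.6] [ 1.549e+02 -1.000e-01  1.500e+01] gap 43.2 F [-1.6  0.4  6.4] J [ 24.  27. -42. 110.  51.  62. -30.]
goal [571.7 -28.  157.6] shift [-0.1 -2.4 70.1] rotvec [36.8  9.9  0. ]
t 4.175 tcp [571.9 -25.6  87.6] [ 1.549e+02 -1.000e-01  1.500e+01] gap 43.2 F [-1.6  0.4  6.4] J [ 24.  27. -42. 110.  51.  62. -30.]
goal [579.6 -57.4 138.2] shift [  7.7 -31.7  50.7] rotvec [74.5 20.   0. ]
```

servo_tool(increments=[0,0,25,0,0,0,0.3,0,0,50,9,2.4,0,0.3,0,0,65,18.5,5,0,0.3,0,-1,70,27.5,7.4,0,0.3,0,-2.4,70,36.8,9.9,0,0.3,2,-10,66,46,12.3,0,0.3,4,-18,60,55,14.7,0,0.3,6,-26,55,64.5,17.3,0,0.3,8,-32,51,74.4,19.9,0,0.3,8,-32,51,74.4,19.9,0,0.3,8,-32,51,74.4,19.9,0,0.3,8,-32,51,74.4,19.9,0,0.3])

```text
t: 5.68
tcp_pos: [579.3, -55.9, 139.1]
ee_rot: [-128.3, -0.2, 15.2]
contact_force: [-0.4, -0.1, -2.1]
finger_gap: 43.3
```

```bash
python3 go.py 1 15 50 52; python3 - <<'E'
from station import robot
import cv2
c=robot.read_camera("side");cv2.imwrite("pics/s3.png",cv2.resize(c["img"][80:380,160:480],None,fx=2,fy=2))
E
```

```text
t 5.675 tcp [579.3 -55.9 139.1] [-128.3   -0.2   15.2] gap 43.3 F [-0.4 -0.1 -2.1] J [ 59.  52. -57.  88.  -5.  81.  24.]
goal [579.6 -57.4  83.2] shift [  0.3  -1.4 -55.9] rotvec [ 0.2  0.2 -0.2]
```

View pics/s3.png

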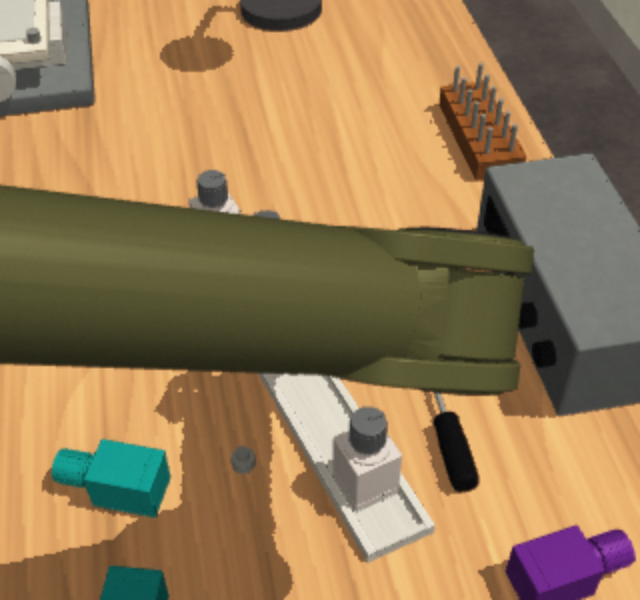

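```bash
python3 - <<'E'
from station import robot
import cv2,numpy as np
c=robot.read_camera("top");w=robot.read_camera("wrist")
cv2.imwrite("pics/t3.png",np.hstack([cv2.resize(c["img"][120:360,160:480],(400,300)),cv2.resize(w["img"],(400,300))]))
E
```

```text
(no output)
```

View pics/t3.png

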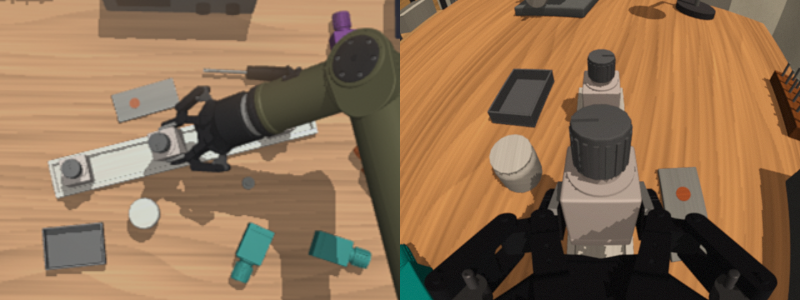

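servo_tool(increments=[-2,6,-20,0,0,0,0.3,-4,13,-40,0,0,0,0.3,-4,13,-50,0,0,0,0.3,-4,13,-53,0,0,0,0.3,-4,13,-53,0,0,0,0.3,-4,13,-53,0,0,0,0.3])

```text
t: 6.58
tcp_pos: [575.7, -45.1, 84.3]
ee_rot: [-128.1, -0.1, 15.0]
contact_force: [0.0, 0.2, -2.0]
finger_gap: 43.4
```

```bash
python3 go.py 1 30 50 52; python3 - <<'E'
from station import robot
import cv2,numpy as np,pickle
s=robot.state();c=robot.read_camera("top");w=robot.read_camera("wrist");pickle.dump((s,w,c),open("w4.pkl","wb"))
cv2.imwrite("pics/t4.png",np.hstack([cv2.resize(c["img"][120:360,160:480],(400,300)),cv2.resize(w["img"],(400,300))]))
E
```

```text
t 6.575 tcp [575.7 -45.1  84.3] [-1.281e+02 -1.000e-01  1.500e+01] gap 43.4 F [ 0.   0.2 -2. ] J [ 58.  56. -55.  90.  -4.  76.  25.]
goal [575.7 -42.9  83.2] shift [ 0.   2.3 -1.1] rotvec [0.  0.1 0. ]
```

View pics/t4.png

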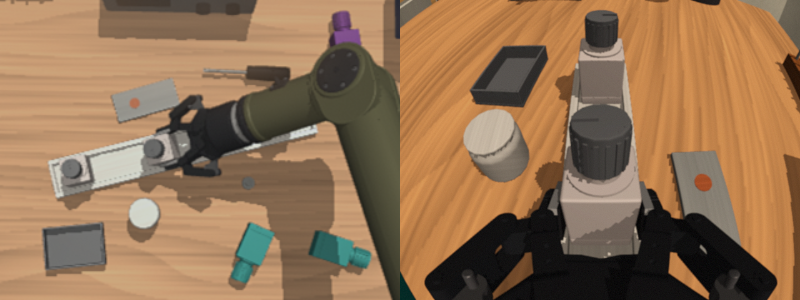

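servo_tool(increments=[0,0,-1,0,0,0,0.3,0,0,-2,0,0,0,0.3,0,0,-2,0,0,0,0.3,0,0,-2,0,0,0,0.3])

```text
t: 7.18
tcp_pos: [575.5, -45.0, 83.0]
ee_rot: [-128.0, -0.1, 15.0]
contact_force: [-0.3, -3.0, 5.2]
finger_gap: 43.3
```

servo_tool(increments=[0,0,0,0,0,0,0.8,0,0,0,0,0,0,0.8,0,0,0,0,0,0,0.8,0,0,0,0,0,0,0.8,0,0,0,0,0,0,0.8])

```text
t: 7.8
tcp_pos: [575.1, -44.7, 81.9]
ee_rot: [-128.0, -0.0, 15.0]
contact_force: [0.9, -0.2, 0.1]
finger_gap: 67.9
```

```bash
python3 go.py 1 30 50 52; python3 - <<'E'
from station import robot
import cv2,numpy as np,pickle
s=robot.state();c=robot.read_camera("top");w=robot.read_camera("wrist");pickle.dump((s,w,c),open("w5.pkl","wb"))
cv2.imwrite("pics/t5.png",np.hstack([cv2.resize(c["img"][120:360,160:480],(400,300)),cv2.resize(w["img"],(400,300))]))
E
```

```text
t 7.8 tcp [575.1 -44.7  81.9] [-128.   -0.   15.] gap 67.9 F [ 0.9 -0.2  0.1] J [ 58.  56. -55.  90.  -3.  76.  26.]
goal [575.7 -42.9  83.2] shift [0.6 1.8 1.3] rotvec [ 0.  0. -0.]
```

View pics/t5.png

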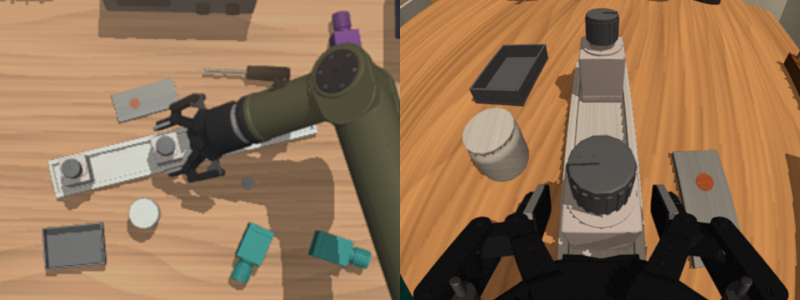

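The bottle stands upright in the lane, clear of the fingers. I'll retreat straight up and then turn the tool vertical.

```bash
python3 go.py 1 30 190 52; python3 go.py 1 30 190 0
```

```text
t 7.9 tcp [575.1 -44.8  81.9] [-128.   -0.   15.] gap 68.2 F [ 0.6  0.2 -0.4] J [ 58.  56. -55.  90.  -3.  76.  26.]
goal [575.7 -42.9 223.2] shift [  0.6   1.9 141.3] rotvec [0. 0. 0.]
t 7.9 tcp [575.1 -44.8  81.9] [-128.   -0.   15.] gap 68.2 F [ 0.6  0.2 -0.4] J [ 58.  56. -55.  90.  -3.  76.  26.]
goal [564.7  -1.8 244. ] shift [-10.4  43.  162.1] rotvec [-50.2 -13.4  -0. ]
```

servo_tool(increments=[0,0,40,0,0,0,0.8,0,0,90,0,0,0,0.8,0,2,141,0,0,0,0.8,-2,10,145,-10,-2.7,0,0.8,-4,18,150,-20,-5.4,0,0.8,-6,27,155,-30,-8,0,0.8,-8,35,160,-40,-10.7,0,0.8,-10,43,162,-50.2,-13.4,0,0.8,-10,43,162,-50.2,-13.4,0,0.8,-10,43,162,-50.2,-13.4,0,0.8])

```text
t: 9.15
tcp_pos: [565.1, -3.2, 243.5]
ee_rot: [-179.9, 0.1, 14.9]
contact_force: [0.7, -0.8, -0.4]
finger_gap: 68.2
```

```bash
python3 go.py 1 30 190 0; python3 - <<'E'
from station import robot
import cv2,numpy as np,pickle
c=robot.read_camera("top");s=robot.state();w=robot.read_camera("wrist");pickle.dump((s,w,c),open("w6.pkl","wb"))
cv2.imwrite("pics/t6.png",cv2.resize(c["img"][120:360,160:480],(640,480)));cv2.imwrite("pics/w6.png",w["img"])
E
```

```text
t 9.15 tcp [565.1  -3.2 243.5] [-1.799e+02  1.000e-01  1.490e+01] gap 68.2 F [ 0.7 -0.8 -0.4] J [ 46.  19. -57.  98.  16.  72.   0.]
goal [564.7  -1.8 244. ] shift [-0.4  1.4  0.5] rotvec [-0.1 -0.1  0.1]
```

View pics/t6.png

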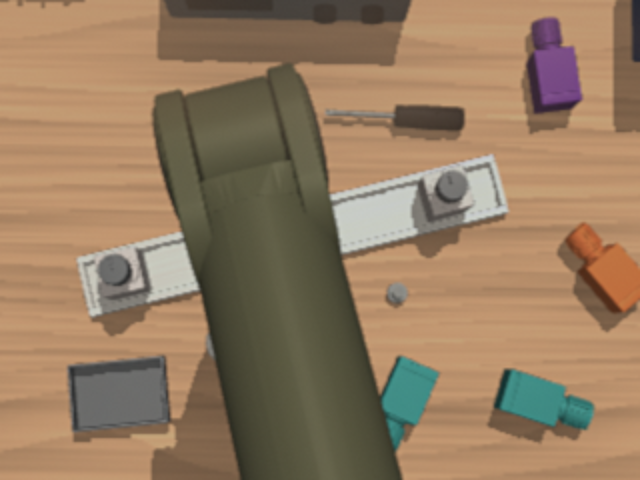

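View pics/w6.png

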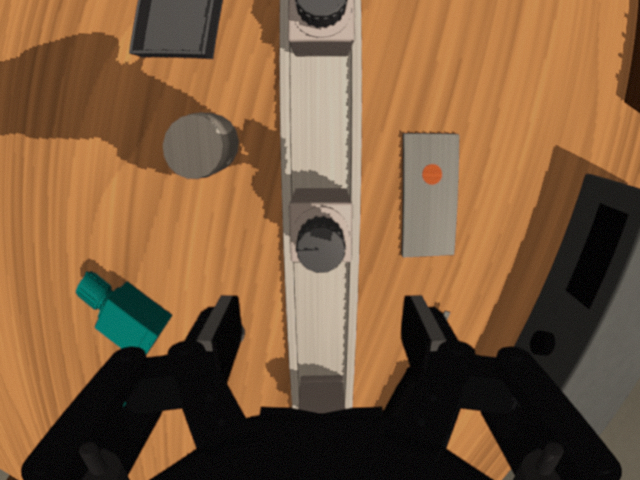

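```bash
cat >> h.py <<'E'
def wray(s,p,px,z):
    K=np.array(p["mtx"]); d=np.array([(px[0]-K[0,2])/K[0,0],(px[1]-K[1,2])/K[1,1]]); th=np.hypot(*d)
    v=np.r_[d/max(th,1e-9)*np.sin(th),np.cos(th)]
    H=np.array(p["hand_eye"]); Rt=Ro.from_euler('xyz',s["ee_rot"],degrees=True).as_matrix()
    o=np.array(s["tcp_pos"])+Rt@H[:3,3]; dd=Rt@H[:3,:3]@v
    return o+dd*(z-o[2])/dd[2]
def w2lane(X,lp=(571.5,-31,np.radians(15))):
    c,s=np.cos(lp[2]),np.sin(lp[2]); d=np.array(X[:2])-lp[:2]; return np.array([c*d[0]+s*d[1],-s*d[0]+c*d[1]])
E
python3 - <<'E'
import pickle
from h import *
s,w,c=pickle.load(open("w6.pkl","rb"))
cr=w["img"][180:300,270:370]; 
cr=cv2.convertScaleAbs(cr,alpha=1.6,beta=10)
cv2.imwrite("pics/w6z.png",cv2.resize(cr,None,fx=5,fy=5,interpolation=cv2.INTER_CUBIC))
for px in ((321,247),(321,272),(321,222),(296,247)):
    X=wray(s,w,px,102); print(px,X.round(1),w2lane(X).round(1))
E
```

```text
(321, 247) [564.8  -0.6 102. ] [ 1.4 31.1]
(321, 272) [569.  -16.5 102. ] [ 1.4 14.7]
(321, 222) [560.9  14.6 102. ] [ 1.5 46.8]
(296, 247) [550.2  -4.5 102. ] [-13.7  31.1]
```

View pics/w6z.png

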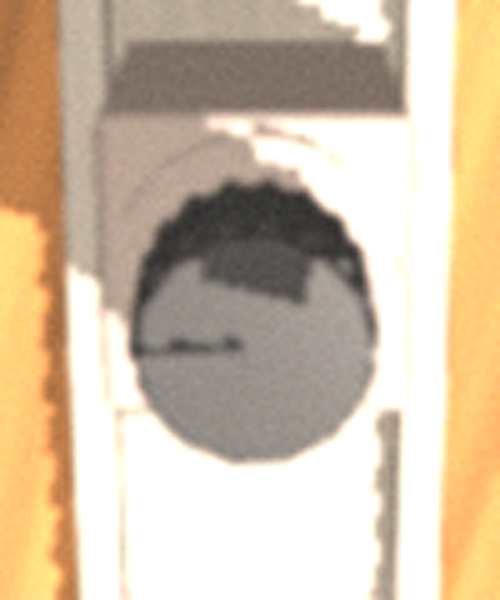

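```bash
python3 go.py 1.2 29.8 150 0 110;python3 go.py 1.2 29.8 91 0 110
```

```text
t 9.25 tcp [565.3  -4.4 243. ] [-1.798e+02  1.000e-01  1.480e+01] gap 68.6 F [-0.6  0.3  0.9] J [ 46.  19. -57.  98.  16.  72.   0.]
goal [564.9  -1.9 204. ] shift [ -0.4   2.5 -39. ] rotvec [ 1.000e-01 -2.000e-01  1.102e+02]
t 9.25 tcp [565.3  -4.4 243. ] [-1.798e+02  1.000e-01  1.480e+01] gap 68.6 F [-0.6  0.3  0.9] J [ 46.  19. -57.  98.  16.  72.   0.]
goal [564.9  -1.9 145. ] shift [ -0.4   2.5 -98. ] rotvec [ 1.000e-01 -2.000e-01  1.102e+02]
```

servo_tool(increments=[0,0,-5,0,0,10,0.7,0,1,-10,0,0,20,0.7,0,1,-20,0,0,30,0.7,0,1,-25,0,0,40,0.7,0,1,-30,0,0,50,0.7,0,1,-39,0,0,60,0.7,0,1,-39,0,0,70,0.7,0,1,-39,0,0,80,0.7,0,1,-39,0,0,90,0.7,0,1,-39,0,0,100,0.7,0,1,-39,0,0,110,0.7,0,1,-39,0,0,110,0.7,0,1,-39,0,0,110,0.7])

```text
t: 10.88
tcp_pos: [565.2, -2.0, 204.4]
ee_rot: [-180.0, -0.1, 124.7]
contact_force: [-0.3, 0.5, -0.4]
finger_gap: 59.9
```

```bash
python3 go.py 1.2 29.8 91 0 110; python3 - <<'E'
from station import robot
from h import *
import pickle
s=robot.state();w=robot.read_camera("wrist");pickle.dump((s,w),open("w7.pkl","wb"))
cv2.imwrite("pics/w7.png",w["img"])
print(wproj(s,w,lane2w((571.5,-31,np.radians(15)),[[1.4,29.6,102],[1.4+15,29.6,102],[1.4-15,29.6,102]])).round(0))
print(robot.state()["tcp_pos"])
E
```

```text
t 10.875 tcp [565.2  -2.  204.4] [-1.800e+02 -1.000e-01  1.247e+02] gap 59.9 F [-0.3  0.5 -0.4] J [ 57.  33. -76. 101.  33.  73.  97.]
goal [564.9  -1.9 145. ] shift [ -0.3   0.1 -59.4] rotvec [-0.1 -0.1  0.3]
[[322. 277.]
 [312. 301.]
 [332. 251.]]
[565.18065287  -1.6468459  204.60399224]
```

View pics/w7.png

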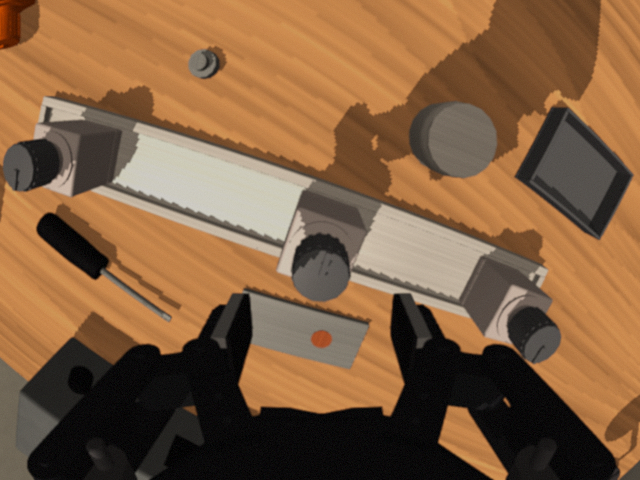

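servo_tool(increments=[0,0,0,0,0,-10,0.7,0,0,-10,0,0,-20,0.7,0,0,-30,0,0,-25,0.7,0,0,-45,0,0,-25,0.7,0,0,-59,0,0,-25,0.7,0,0,-59,0,0,-25,0.7,0,0,-59,0,0,-25,0.7])

```text
t: 11.8
tcp_pos: [565.4, -0.6, 146.3]
ee_rot: [180.0, -0.0, 100.0]
contact_force: [0.0, 0.5, 0.8]
finger_gap: 60.0
```

```bash
python3 go.py 1.2 29.8 91 0 85; python3 - <<'E'
from station import robot
from h import *
import pickle
s=robot.state();w=robot.read_camera("wrist");pickle.dump((s,w),open("w8.pkl","wb"))
cv2.imwrite("pics/w8.png",w["img"])
E
```

```text
t 11.8 tcp [565.4  -0.6 146.3] [180.  -0. 100.] gap 60.0 F [0.  0.5 0.8] J [ 51.  32. -67. 104.  32.  66.  73.]
goal [564.9  -1.9 145. ] shift [-0.4 -1.3 -1.3] rotvec [-0.  0. -0.]
```

View pics/w8.png

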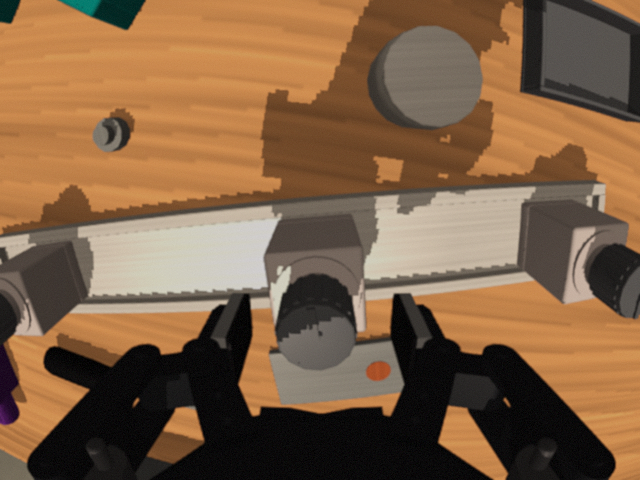

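servo_tool(increments=[0,-0.5,-0.5,0,0,0,0.2,0,-0.5,-0.5,0,0,0,0.2,0,-0.5,-0.5,0,0,0,0.2,0,-0.5,-0.5,0,0,0,0.2,0,-0.5,-0.5,0,0,0,0.2], force=20)

```text
t: 12.48
tcp_pos: [565.4, -1.6, 145.8]
ee_rot: [180.0, 0.1, 100.0]
contact_force: [0.4, -1.7, 3.6]
finger_gap: 29.4
```

```bash
python3 go.py 1.2 29.8 91 0 85; python3 -c "
from station import robot
print(robot.state()['wrist_torque'].round(3))"
```

```text
t 12.475 tcp [565.4  -1.6 145.8] [1.8e+02 1.0e-01 1.0e+02] gap 29.4 F [ 0.4 -1.7  3.6] J [ 51.  32. -67. 104.  32.  66.  73.]
goal [564.9  -1.9 145. ] shift [-0.5 -0.3 -0.8] rotvec [0.1 0.  0. ]
[-0.387 -0.022 -0.004]
```

servo_tool(increments=[0,0,0,0,0,-9,0.2,0,0,0,0,0,-18,0.2,0,0,0,0,0,-27,0.2,0,0,0,0,0,-36,0.2,0,0,0,0,0,-45,0.2,0,0,0,0,0,-54,0.2,0,0,0,0,0,-63,0.2,0,0,0,0,0,-72,0.2,0,0,0,0,0,-81,0.2,0,0,0,0,0,-90,0.2,0,0,0,0,0,-99,0.2,0,0,0,0,0,-108,0.2,0,0,0,0,0,-117,0.2,0,0,0,0,0,-126,0.2,0,0,0,0,0,-135,0.2,0,0,0,0,0,-144,0.2,0,0,0,0,0,-150,0.2,0,0,0,0,0,-150,0.2])

```text
t: 14.72
tcp_pos: [564.4, -2.2, 145.9]
ee_rot: [179.8, -0.0, -50.1]
contact_force: [-3.4, -3.0, 8.1]
finger_gap: 29.5
```

```bash
python3 go.py 1.2 29.8 91 0 -65; python3 - <<'E'
from station import robot
from h import *
import pickle
print(robot.state()['wrist_torque'].round(3))
s=robot.state();w=robot.read_camera("wrist");pickle.dump((s,w),open("w9.pkl","wb"))
cv2.imwrite("pics/w9.png",w["img"])
E
```

```text
t 14.725 tcp [564.4  -2.2 145.9] [179.8  -0.  -50.1] gap 29.5 F [-3.4 -3.   8.1] J [ 30.  20. -38. 105.  14.  60. -63.]
goal [564.9  -1.9 145. ] shift [ 0.5  0.3 -0.9] rotvec [ 0.1 -0.1  0.1]
[-0.775  0.851  0.023]
```

View pics/w9.png

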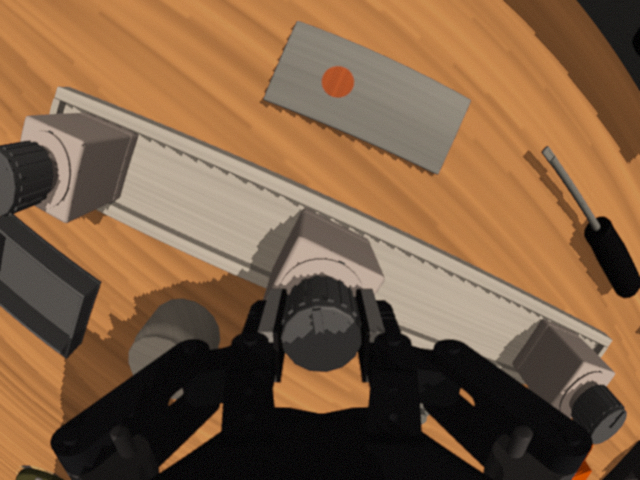

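servo_tool(increments=[0,0,0,0,0,-8,0.2,0,0,0,0,0,-16,0.2,0,0,0,0,0,-24,0.2,0,0,0,0,0,-24,0.2])

```text
t: 15.28
tcp_pos: [564.6, -1.3, 145.8]
ee_rot: [179.9, -0.0, -74.0]
contact_force: [-2.6, -1.3, 5.6]
finger_gap: 29.3
```

```bash
cat > st.py <<'E'
from station import robot
import sys
from h import *
s=robot.state();print("t",round(s["t"],2),"tcp",s["tcp_pos"].round(1),s["ee_rot"].round(2),"F",s["contact_force"].round(1),"T",s['wrist_torque'].round(3),"J7",s["joint_pos"].round(0),"gap",round(s["finger_gap"],1))
w=robot.read_camera("wrist")
cr=cv2.convertScaleAbs(w["img"][190:390,220:430],alpha=1.5,beta=10)
cv2.imwrite(f"pics/{sys.argv[1]}.png",cv2.resize(cr,None,fx=2.8,fy=2.8,interpolation=cv2.INTER_CUBIC))
import pickle; pickle.dump((s,w),open(sys.argv[1]+".pkl","wb"))
E
python3 st.py w10
```

```text
t 15.28 tcp [564.6  -1.3 145.8] [ 1.7993e+02 -1.0000e-02 -7.3970e+01] F [-2.6 -1.3  5.6] T [-0.467  0.704 -0.039] J7 [ 27.  19. -34. 105.  12.  60. -86.] gap 29.3
```

View pics/w10.png

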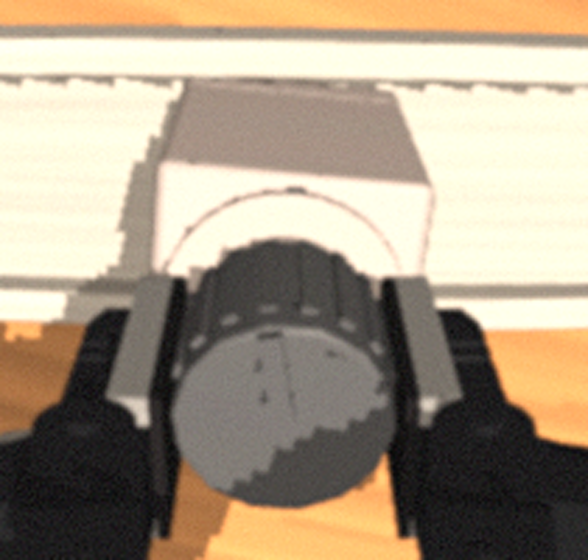

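servo_tool(increments=[0,0,0,0,0,-6,0.2,0,0,0,0,0,-10,0.2,0,0,0,0,0,-14,0.2,0,0,0,0,0,-14,0.2,0,0,0,0,0,-14,0.2])

```text
t: 15.95
tcp_pos: [564.5, -1.1, 145.7]
ee_rot: [179.9, -0.0, -87.9]
contact_force: [-3.1, -1.5, 6.5]
finger_gap: 29.8
```

```bash
python3 st.py w11
```

```text
t 15.95 tcp [564.5  -1.1 145.7] [ 1.7991e+02 -1.0000e-02 -8.7860e+01] F [-3.1 -1.5  6.5] T [-0.384  0.789  0.083] J7 [ 25.  19. -32. 105.  11.  60. -99.] gap 29.8
```

View pics/w11.png

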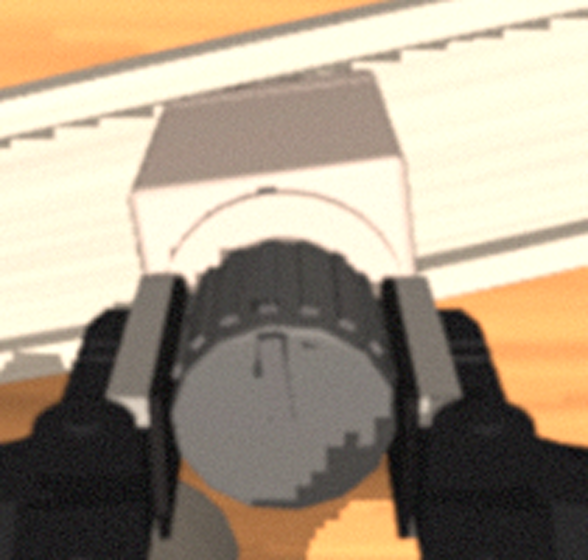

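servo_tool(increments=[0,0,0,0,0,-4,0.2,0,0,0,0,0,-7,0.2,0,0,0,0,0,-7,0.2,0,0,0,0,0,-7,0.2])

```text
t: 16.5
tcp_pos: [564.5, -0.1, 145.8]
ee_rot: [179.9, 0.0, -94.8]
contact_force: [-3.9, -0.5, 7.0]
finger_gap: 29.1
```

```bash
python3 st.py w12
```

```text
t 16.5 tcp [ 5.645e+02 -1.000e-01  1.458e+02] [ 1.7992e+02  4.0000e-02 -9.4780e+01] F [-3.9 -0.5  7. ] T [0.007 0.812 0.342] J7 [  24.   18.  -31.  105.   11.   60. -106.] gap 29.1
```

View pics/w12.png

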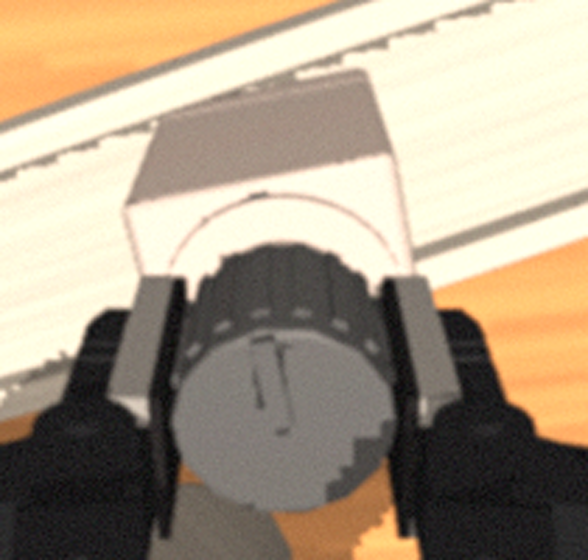

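servo_tool(increments=[0,0,0,0,0,8,0.2,0,0,0,0,0,17,0.2,0,0,0,0,0,26,0.2,0,0,0,0,0,35,0.2,0,0,0,0,0,44,0.2,0,0,0,0,0,53,0.2,0,0,0,0,0,62,0.2,0,0,0,0,0,71,0.2,0,0,0,0,0,80,0.2,0,0,0,0,0,88,0.2,0,0,0,0,0,95,0.2,0,0,0,0,0,95,0.2,0,0,0,0,0,95,0.2])

```text
t: 18.18
tcp_pos: [565.2, -1.3, 145.7]
ee_rot: [-180.0, 0.0, -0.1]
contact_force: [-0.8, -1.1, 5.2]
finger_gap: 29.2
```

```bash
python3 st.py w13
```

```text
t 18.18 tcp [565.2  -1.3 145.7] [-1.7999e+02  1.0000e-02 -8.0000e-02] F [-0.8 -1.1  5.2] T [-0.146  0.283  0.003] J7 [ 37.  22. -47. 104.  18.  61. -17.] gap 29.2
```

View pics/w13.png

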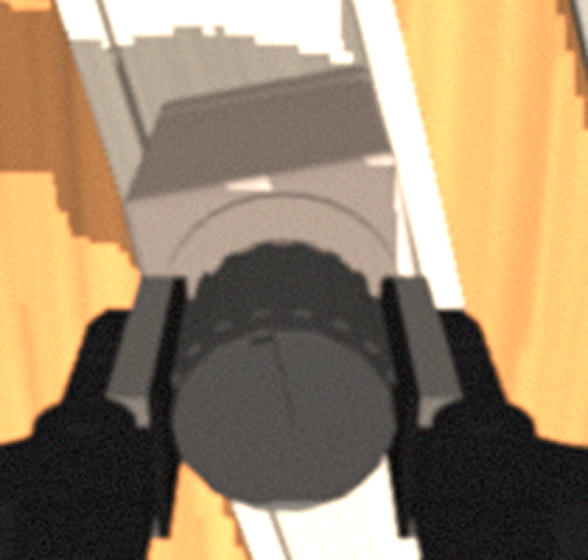

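```bash
python3 - <<'E'
import pickle
from h import *
def f(n,pts,z):
    s,w=pickle.load(open(n+".pkl","rb")); 
    return [wray(s,w,(220+u/2.8,190+v/2.8),z) for u,v in pts]
def ang(a,b): d=b-a; return np.degrees(np.arctan2(d[1],d[0]))
for n,e,r in (("w11",[(133,188),(405,157)],[(290,410),(272,335)]),("w12",[(125,207),(390,153)],[(283,425),(263,338)]),("w13",[(128,200),(390,160)],[(290,410),(268,338)])):
    E=f(n,e,66);R=f(n,r,102); C=f(n,[(284,418)],102)[0]
    print(n,"edge ang",ang(*E).round(1),"len",np.linalg.norm(E[1]-E[0]).round(1),"ridge",ang(*R).round(1),"ridge from centre",ang(C,R[1]).round(1),"centre lane",w2lane(C).round(1))
E
```

```text
w11 edge ang -81.0 len 42.5 ridge 13.5 ridge from centre 8.9 centre lane [ 3.4 30. ]
w12 edge ang -82.5 len 42.2 ridge 5.9 ridge from centre 7.4 centre lane [ 3.6 30.8]
w13 edge ang 9.1 len 41.3 ridge 104.3 ridge from centre 99.3 centre lane [ 3.  31.8]
```

```bash
python3 - <<'E'
from station import robot
import cv2,numpy as np
c=robot.read_camera("top");w=robot.read_camera("side")
cv2.imwrite("pics/t14.png",np.hstack([cv2.resize(c["img"][120:360,160:480],(400,300)),cv2.resize(w["img"][80:380,160:480],(400,375))[:300]]))
E
```

```text
(no output)
```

View pics/t14.png

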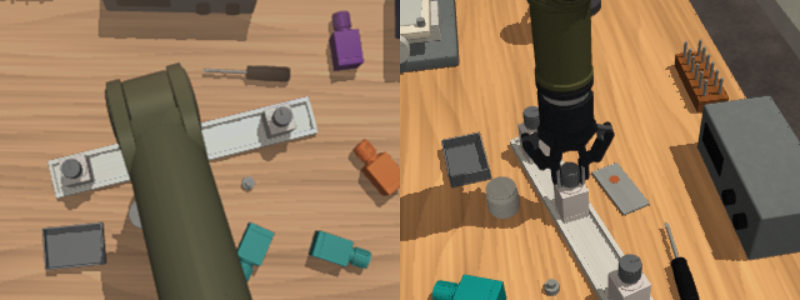

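The bottle stands upright in the lane with its cap held. The neighbours and bench items are in place, so I'm handing in.

```bash
python3 -c "
from station import robot
print(robot.close_job()); s=robot.state(); print(s['t'],s['finger_gap'],s['contact_force'])"
```

```text
the job is handed in; nothing more can be done
None
the job is handed in; nothing more can be done
```

I stood the tipped bottle upright between the two standing bottles, screwed its cap down to the stop, and backed it off about a quarter turn. I handed the job in at about 18.3 s, with the fingers still holding the cap; no verdict is reported.

- **Standing the bottle up:** I gripped the body in a tilted grasp and turned it 77°. I then set its lower edge on the lane floor and let it rock upright.
- **Screwing down:** I turned the cap clockwise until the wrist torque rose to 0.34 N m. The ridge was then in line with the tick on the shoulder, to within about 2°.
- **Backing off:** I turned the gripper back 95°. In the wrist picture the cap's ridge stood about 90–95° from its stop.
- **Last checks:**
  - The fingers were 29.2 mm apart, at the 20 N grip setting.
  - The bottle sat at about y = +30 mm in the lane and looked upright.
  - The wrist picture put the cap centre at about x = 3 mm and the gripper's own pose at 1.6 mm. They disagree slightly, but both are within the 8 mm limit.
  - Both standing bottles and the other bench items looked undisturbed, except that the arm partly hid the tin in the top view.
  - I did not measure the bottle's final tilt and height directly.

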